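# Tighten the castle nut and lock it with its pin

## Robot

A 6-joint arm with a two-finger parallel gripper is mounted at the origin on a cart in front of the work surface, level with it; the furniture and walls round the work are solid. World frame = base frame: x ahead of the robot, y to its left, z up, the work surface at z = 0. Lengths are in m, angles in rad, forces in N, time in s.
With the tool pointing down it reaches from about 0.4 to 0.925 m from the base axis. Payload 12.5 kg.
Tool frame: the origin (TCP) lies at the centre of the arm's flange, where the gripper is bolted on; the fingertips stand 190 mm ahead of it and the grasp point (between the pads) lies 171 mm ahead of it; z points along the fingers, y is the line along which they close (so a half turn about z gives the same grasp; the last joint's range is limited). The gripper opens to 95 mm and grips with 3 to 60 N. Pads are 20 mm wide; open, the fingers measure 119 mm over their backs; the gripper's body (75 mm by 180 mm) begins 59 mm behind the grasp point.
Start: joints at [1.081, 0.491, 1.559, -0, 1.092, -0.106], TCP at [0.234, 0.58, 0.405] pointing down, gripper open.
Joint ranges: [-3.1, 3.1], [-0.84, 2.19], [0.05, 2.79], [-1.13, 4.28], [0.06, 2.93], [-2.69, 2.69]. Speed limits (rad/s): [2.22, 2.22, 2.79, 3.14, 3.14, 3.14].

## Interface

Orientations are given as a 3x3 rotation matrix whose columns are the frame's x, y, z axes.
In Python, from rig import * gives the robot as it stands.
- The arm moves only by the tool step_arm, never from a script. Its argument "commands" is a list of rows, each a list of 5 numbers: the shift along the tool's x, y, z normalised to -1 to 1, where 1 is 0.25 m, then the turn about the tool's z normalised to -1 to 1, where 1 is 1.5 rad, then the closure, from 0 (fully open) to 1 (shut). In form: [[x, y, z, spin, claw], ...]. A call has 1 to 20 rows; each row is the pose to reach, as a shift and turn from the pose commanded when the call began, along the tool's axes at that moment; what a row does not reach only later rows make up. A row lasts 1/8 s, in which the tool goes at most 62.5 mm and 10.7 degrees, less where a joint would pass 70% of its speed; a pose out of reach is approached as far as the arm can. A call with a number of a shift or a turn outside -1 to 1 is refused whole. A call with a gripper value outside its range is refused whole. The fingers move at their own pace and stop on an object; "newtons" is the grip in N (left out, the last holds). Time passes only in rows, so rows that repeat a pose let the fingers close. It gives the time, the measured TCP pose, the force, the opening and the grip force at its end, in the units of the state.
- get_obs(): the state, without advancing time (a new reading comes with each control period).
- grab_frame(name): name is "scene" or "top" or "wrist"; returns a dict with "pixels" (400x640x3 uint8, red, green, blue), "fovy" (degrees; the focal length in pixels is half the picture's height over the tangent of half this angle, whatever the lens; pixels are square), "cx", "cy" (the principal point, pixels), "position" and "rotation" of the camera in the world; the wrist camera has in their place "mount" (4x4, takes a point from camera to tool coordinates, whose origin is the TCP and whose axes are the flange's). Camera axes: x right, y up, looking along -z (the intrinsics and any distortion apply to the point x, -y, -z); pixel columns grow to the right and rows downward; lengths in m; the calibration is good to about 2 mm. The wrist camera is an equidistant fisheye: a pixel r from the principal point sees the ray r / f radians off the axis. A picture is of the moment at which its call begins: read the wrist's pose just before it. There is no depth.
- hand_in(): hands the job in; it is judged then, once.
The state is a dict: "time_s": time; "joint_positions": joint angles; "dq": joint speeds; "joint_torque": joint torques, N m; "tcp_pos": TCP position; "ee_rot": TCP orientation; "ft_force": force on the tool from outside, world axes, zero at the start; "ft_torque": the same for the moment, N m; "grip_width": finger opening in m; "grasp_force": force on a finger pad.
Only numpy, scipy, OpenCV 4.12 (cv2) and the standard library are available. Lean on these libraries where they do the work, as an engineer would, in place of code of your own. Each camera call takes 0.05 s, during which the arm holds its last target. There are 200 camera calls.

## Task

Tighten the castle nut on the axle stand (clockwise seen from above) until it is tight, then turn it on only as far as it takes to bring the next slot in line with the cotter hole, going no further than that slot. Then slide the locking pin fully home through the slots by its knob and let go, leaving the other things on the bench where they are.

Things in the scene. Friction and masses are not known exactly. Their poses are not given: they have to be found in the camera images.
- axle_stand: Fixed stand, plate 165x84x12 mm. Origin: on the bench, on the upright axis of axle and nut. +x points level from the axle along the locking pin to its knob; z up. On the plate a grey round flange (80 mm across), a steel washer (72 mm, top at z 30 mm), then the castle nut (z 30 to 80). Nothing else stands within 65 mm of the axis above the washer.
- cotter_hole (a point): Middle of the 12 mm cotter hole, which runs through the axle along the stand's x axis, 72 mm above the bench. The 26 mm axle stands out of the nut to 88 mm above the bench. The pin's aluminium guide block (30 mm along x, 36 mm wide, top at z 87 mm) stands 70 to 100 mm from the axis on the stand's +x side.
- nut_top (a point): Centre of the castle nut's top face, 80 mm above the bench; turns with the nut, z up. Dark steel hexagon nut, 54 mm across flats, 62 across corners, 50 high: plain for the lower 34 mm, six teeth above. The 13 mm slots open in the middle of each flat, so slots and flat normals lie along this x axis and every 60 degrees from it. Its height stays the same.
- castle_nut (a joint): Turn of the nut, rad, growing as it is tightened. Starts at 0.1 to 0.4 and turns lightly (0.15 N m) up to 1.2, where it bears on the washer: from there it is tight, needs 0.5 N m and drags the washer round. Stays where left. The angles that bring a slot over the hole differ each time; the first beyond 1.2 comes 0.3 to 0.8 rad later. Do not pass 2.25.
- lock_pin (a joint): Slide of the locking (cotter) pin, m: 0 drawn back (tip 70 mm from the axis; starts at 0 to 0.004), 0.100 fully home (tip 30 mm beyond the axis, through both slots and the axle). Slides to the stand's -x with 2 N of friction, stays where left. Pin 8 mm thick, round tip; it strikes a tooth at about 0.043 unless a slot is within about 0.08 rad of its line.
- pin_knob (a point): Middle of the pin's upright black knob: 20 mm in diameter, 34 mm high (94 to 128 mm above the bench, this point at 111 mm), on a 14 mm stem that reaches down to the pin's end, 64 mm above the bench. It stands 214 mm from the nut's axis along the stand's +x when the pin is drawn back, 114 mm when home. Its frame has the stand's axes.
- threadlock_bottle: Bystander: small red squeeze bottle with a white pointed cap, 22x27x92 mm, upright. Origin: centre of its underside.
- spindle_1: Bystander: turned steel pedal spindle, 18x84x18 mm, lying on the bench beyond the stand. Origin: centre of its underside.
- spindle_2: Bystander: turned steel pedal spindle, 18x84x18 mm, lying beyond the stand, left of the other spindle. Origin: centre of its underside.
- caliper: Bystander: digital caliper lying flat, 80x230x10 mm, to the right of the stand. Origin: centre of its underside.
- hex_key: Bystander: black L-shaped hexagon key lying flat, 34x99x9 mm. Origin: centre of its underside.

How it is judged:
By the outcome, as a careful person would: the job done as asked, in the order asked, and still so for the second after the job is handed in, with the robot touching nothing.
It also fails if it takes over 51 s, if anything falls off the work surface, if the arm or the gripper's body presses on something with over 40 N, if the wrist force passes 120 N, or if a joint passes its speed limit or range.

## Working session

There is one attempt and no reset: what is moved stays moved. The work goes in short steps, Python scripts to look and compute and a tool call to move; the robot and the scene stay as the last step left them, time stands still between calls to the robot, and variables do not carry over. Pictures are saved under pics/ and viewed, at most 10 in all, crops included, and the job is handed in when it is done.

Besides the shell and the picture viewer there is one more tool, called by a JSON object that holds its "method" and its "body", one argument or row to a line. step_arm: Moves the arm, as the interface text tells. Its arguments: {"type":"object","properties":{"commands":{"type":"array","items":{"type":"array","items":{"type":"number","minimum":-1,"maximum":1}}},"newtons":{"type":"number"}},"required":["commands"]}

```bash
mkdir -p pics; ls; python3 - <<'E'
from rig import *
import cv2,json
o=get_obs();print({k:o[k] for k in ['time_s','tcp_pos','ee_rot','grip_width','ft_force']})
for n in ['scene','top']:
    f=grab_frame(n);cv2.imwrite(f'pics/{n}0.png',f['pixels'][:,:,::-1])
    print(n,{k:v for k,v in f.items() if k!='pixels'})
E
```

```text
pics
{'time_s': 0.0, 'tcp_pos': array([0.23398765, 0.57950268, 0.40416966]), 'ee_rot': array([[-9.27248290e-01,  3.74446746e-01, -4.92761155e-04],
       [ 3.74447060e-01,  9.27247772e-01, -9.84595598e-04],
       [ 8.82330649e-05, -1.09747755e-03, -9.99999394e-01]]), 'grip_width': 0.09522071102695598, 'ft_force': array([-0.33354666,  0.59157117, -0.04047808])}
scene {'fovy': 51.461368391076746, 'cx': 322.22463258711286, 'cy': 201.66926854955537, 'position': array([0.05240619, 0.19846254, 0.57115909]), 'rotation': array([[-0.5821965 ,  0.45709251, -0.67239398],
       [-0.81279417, -0.34787416,  0.4672785 ],
       [-0.02031899,  0.81856582,  0.57405325]])}
top {'fovy': 43.065244244613844, 'cx': 317.4504561451886, 'cy': 196.02660901214077, 'position': array([ 0.44644117, -0.20444216,  1.22403414]), 'rotation': array([[-0.00647714,  0.99114224, -0.13264655],
       [-0.99981114, -0.00884942, -0.01730252],
       [-0.0183231 ,  0.13250943,  0.99101237]])}
```

View pics/top0.png

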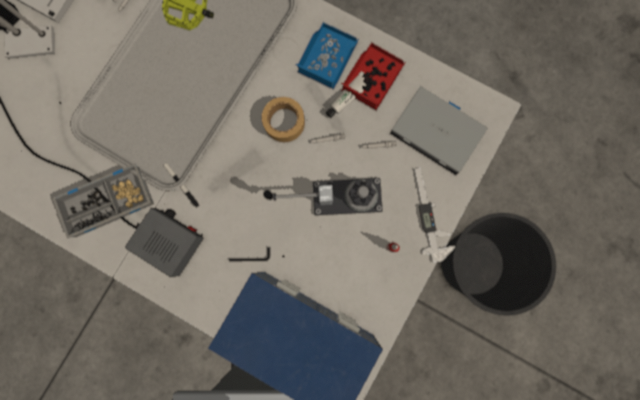

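View pics/scene0.png

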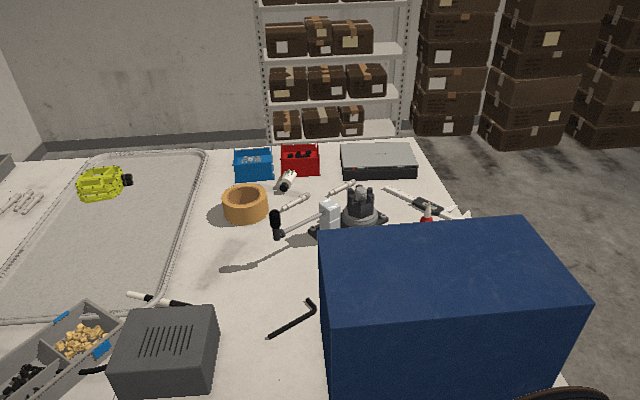

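The top view shows the nut at about (363,193), the knob at (269,195), the guide block at (325,194) and the red bottle at (393,247). A tall blue box stands between the robot and the stand.

```bash
cat > h.py <<'E'
import numpy as np,cv2
from rig import *
def foc(f): return f['pixels'].shape[0]/2/np.tan(np.radians(f['fovy'])/2)
def ray(f,u,v,o=None):
    """world origin and direction of a pixel; o = obs for the wrist camera"""
    F=foc(f);a=np.array([u-f['cx'],v-f['cy']])
    if 'mount' not in f:
        return np.array(f['position']),f['rotation']@np.array([a[0]/F,-a[1]/F,-1])
    r=np.hypot(*a)+1e-9;t=r/F
    d=np.array([a[0]/r*np.sin(t),-a[1]/r*np.sin(t),-np.cos(t)])
    M=np.array(f['mount']);R=o['ee_rot']
    return o['tcp_pos']+R@M[:3,3],R@M[:3,:3]@d
def at(f,u,v,z,o=None):
    p,d=ray(f,u,v,o);return p+d*(z-p[2])/d[2]
def proj(f,P,o=None):
    F=foc(f);P=np.atleast_2d(P)
    if 'mount' not in f:
        c=(P-f['position'])@f['rotation']
        return np.c_[f['cx']+F*c[:,0]/-c[:,2],f['cy']-F*c[:,1]/-c[:,2]]
    M=np.array(f['mount']);R=o['ee_rot']
    c=((P-o['tcp_pos'])@R-M[:3,3])@M[:3,:3]
    s=np.hypot(c[:,0],c[:,1]);t=np.arctan2(s,-c[:,2])
    return np.c_[f['cx']+F*t*c[:,0]/s,f['cy']-F*t*c[:,1]/s]
E
python3 - <<'E'
from h import *
f=grab_frame('top')
cv2.imwrite('pics/c1.png',cv2.resize(f['pixels'][165:265,230:410,::-1],None,fx=4.4,fy=4.4,interpolation=cv2.INTER_CUBIC))
print('axle',at(f,363,193,.088),'knob',at(f,268,195,.128))
g=grab_frame('scene')
print('knob s',at(g,275,212,.128),'axle s',at(g,361,186,.088))
print('box',[at(f,*p,.2) for p in [(262,273),(381,348),(210,346)]])
E
```

```text
axle [ 0.60447936 -0.28758917  0.088     ] knob [ 0.59637487 -0.07718567  0.128     ]
knob s [ 0.59671428 -0.07555847  0.128     ] axle s [ 0.61553288 -0.29472358  0.088     ]
box [array([ 0.4290317 , -0.07453075,  0.2       ]), array([ 0.28255302, -0.30891727,  0.2       ]), array([0.28756464, 0.02690175, 0.2       ])]
```

View pics/c1.png

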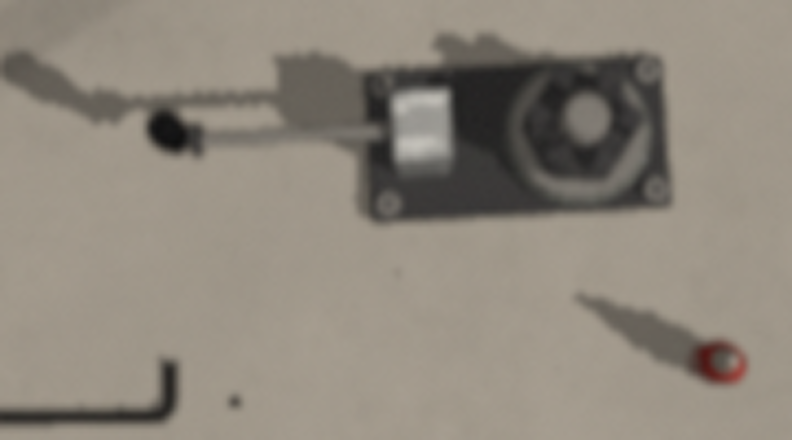

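```bash
python3 - <<'E'
from h import *
f=grab_frame('top');g=grab_frame('scene');w=grab_frame('wrist')
def tri(a,b):
    p,d=ray(f,*a);q,e=ray(g,*b)
    s=np.linalg.lstsq(np.c_[d,-e],q-p,rcond=None)[0];return (p+s[0]*d+q+s[1]*e)/2,np.linalg.norm(p+s[0]*d-q-s[1]*e)
print('A',tri((262,273),(318,232)),'B',tri((381,348),(537,217)))
print('knob',tri((267.5,194.8),(275,210)),'axle',tri((363.6,191.4),(361,186)))
print({k:v for k,v in w.items() if k!='pixels'})
E
```

```text
A (array([ 0.4336645 , -0.06720124,  0.19114027]), np.float64(0.015607641702724284)) B (array([ 0.27262611, -0.31441818,  0.20455515]), np.float64(0.023997422622425865))
knob (array([ 0.5964597 , -0.07626833,  0.13225416]), np.float64(0.0007577404200388801)) axle (array([ 0.60745683, -0.28820767,  0.09466736]), np.float64(0.0008392192772580386))
{'fovy': 65.70646984690485, 'cx': 322.3911564971442, 'cy': 197.05617224733277, 'mount': array([[ 1.08567609e-03,  9.62834816e-01,  2.70088759e-01,
         7.61920604e-02],
       [ 9.99999119e-01, -8.39019778e-04, -1.02869029e-03,
         2.47282951e-05],
       [-7.63849015e-04,  2.70089638e-01, -9.62834879e-01,
         1.89622129e-02],
       [ 0.00000000e+00,  0.00000000e+00,  0.00000000e+00,
         1.00000000e+00]])}
```

{"method": "step_arm", "body": {
  "commands": [
    [-0.9,-0.9,0,0,0],
    [-0.9,-0.9,0,0,0],
    [-0.9,-0.9,0,0,0],
    [-0.9,-0.9,0,0,0],
    [-0.9,-0.9,0,0,0],
    [-0.9,-0.9,0,0,0]
  ]
}}

```text
time_s: 1.1
tcp_pos: [0.3594, 0.284, 0.405]
ee_rot: [[-0.926, 0.379, 0.0], [0.379, 0.926, 0.0], [-0.0, 0.0, -1.0]]
ft_force: [0.0, 0.7, 0.3]
grip_width: 0.095
grasp_force: 0.0
```

{"method": "step_arm", "body": {
  "commands": [
    [-0.9,-0.9,0,0,0],
    [-0.9,-0.9,0,0,0],
    [-0.9,-0.9,0,0,0],
    [-0.9,-0.9,0,0,0],
    [-0.9,-0.9,0,0,0],
    [-0.9,-0.9,0,0,0]
  ]
}}

```text
time_s: 1.85
tcp_pos: [0.4841, -0.0085, 0.4045]
ee_rot: [[-0.926, 0.378, 0.001], [0.378, 0.926, -0.0], [-0.001, 0.0, -1.0]]
ft_force: [0.1, 0.7, -1.5]
grip_width: 0.0947
grasp_force: 0.0
```

{"method": "step_arm", "body": {
  "commands": [
    [-0.87,-0.86,0,0,0],
    [-0.87,-0.86,0,0,0],
    [-0.87,-0.86,0,0,0],
    [-0.87,-0.86,0,0,0],
    [-0.87,-0.86,0,0,0],
    [-0.87,-0.86,0,0,0],
    [-0.87,-0.86,0,0,0]
  ]
}}

```text
time_s: 2.72
tcp_pos: [0.6043, -0.2854, 0.4043]
ee_rot: [[-0.928, 0.374, -0.001], [0.374, 0.928, 0.001], [0.001, 0.001, -1.0]]
ft_force: [-1.0, 1.1, 0.8]
grip_width: 0.0949
grasp_force: 0.0
```

```bash
python3 - <<'E'
from h import *
o=get_obs();w=grab_frame('wrist');cv2.imwrite('pics/w1full.png',w['pixels'][:,:,::-1])
print(o['time_s'],o['tcp_pos'],o['joint_positions'],np.degrees(np.arctan2(*o['ee_rot'][[1,0],0])))
print('axle px',proj(w,[[.608,-.288,.088],[.608,-.288,.03],[.597,-.077,.128]],o))
u,v=proj(w,[.608,-.288,.08],o)[0].astype(int)
x0,y0=max(u-100,0),max(v-75,0);print(x0,y0)
cv2.imwrite('pics/w1.png',cv2.resize(w['pixels'][y0:y0+150,x0:x0+200,::-1],None,fx=4,fy=4,interpolation=cv2.INTER_CUBIC))
E
```

```text
2.725 [ 0.60426977 -0.2854253   0.40426838] [-5.40107288e-01  5.54467022e-01  1.44363662e+00  4.89327318e-04
  1.14471250e+00 -1.72825484e+00] 158.06425753736534
axle px [[320.84805495 194.71160505]
 [321.01718401 181.80861836]
 [521.99504123 116.06443427]]
220 117
```

View pics/w1.png

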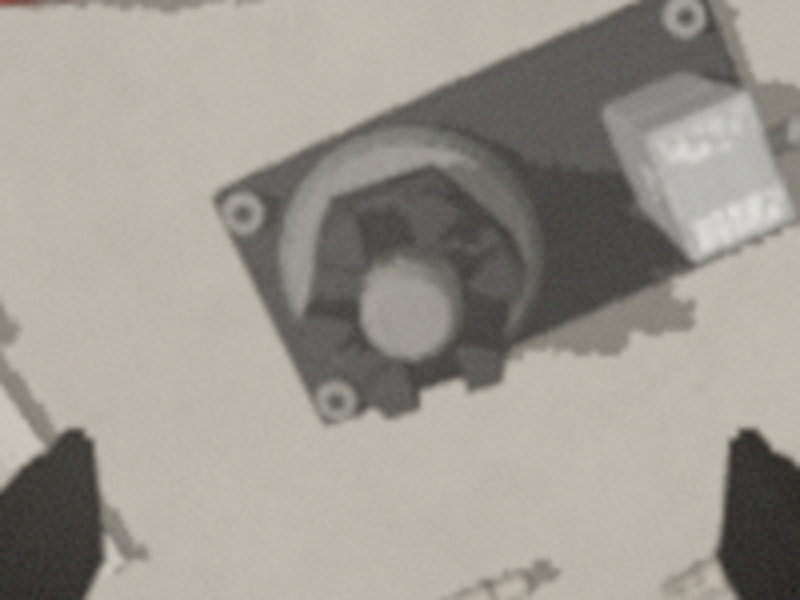

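```bash
python3 - <<'E'
from h import *
o=get_obs();w=grab_frame('wrist')
cr=lambda a,b:(220+a/4-.4,117+b/4-.4)
A=at(w,*cr(407,308),.088,o);print('axle',A)
from math import *
R=o['ee_rot']
for p in [(444,388),(385,235),(490,325),(340,318),(445,262),]:
    P=at(w,*cr(*p),.075,o)-A; print(p,'r',np.hypot(*P[:2]),'deg',degrees(atan2(P[1],P[0]))%60)
print('y axis deg',degrees(atan2(R[1,1],R[0,1])))
# template fit: slots dark vs teeth at top face z=.08, scored over angle
G=cv2.GaussianBlur(cv2.cvtColor(w['pixels'],cv2.COLOR_RGB2GRAY).astype(np.float32),(3,3),0)
best=[]
for a in np.arange(0,60,1):
    s=0
    for k in range(6):
        for off,sg in ((0,-1),(30,1)):
            t=radians(a+60*k+off)
            for r in np.linspace(.017,.025,5):
                u=proj(w,[A[0]+r*cos(t),A[1]+r*sin(t),.08],o)[0]
                s+=sg*cv2.getRectSubPix(G,(1,1),(float(u[0]),float(u[1])))[0,0]
    best.append(s)
best=np.array(best);i=np.argsort(-best)[:8];print(i,best[i])
a=radians(i[0]);im=cv2.resize(w['pixels'][117:267,220:420,::-1],None,fx=4,fy=4,interpolation=cv2.INTER_CUBIC)
def line(P,Q,c):
    q=(proj(w,[P,Q],o)-[220,117]+.4)*4;cv2.line(im,*[tuple(int(z) for z in x) for x in q],c,1)
for k in range(6):
    t=a+k*pi/3;n=np.array([cos(t),sin(t)]);m=np.array([-n[1],n[0]])
    for sg in(-1,1):
        line([*(A[:2]+.0165*n+sg*.0065*m),.08],[*(A[:2]+.027*n+sg*.0065*m),.08],(0,255,0))
        line([*(A[:2]+.027*n+sg*.0065*m),.08],[*(A[:2]+.027*n+sg*.0155*m),.08],(0,255,255))
cv2.imwrite('pics/ov.png',im)
top=grab_frame('top');print('knob',at(top,267.5,194.8,.128))
kx=[at(w,u,116,.128,o) for u in (522,)];print(kx)
cv2.imwrite('pics/kn.png',cv2.resize(w['pixels'][70:170,440:600,::-1],None,fx=4,fy=4,interpolation=cv2.INTER_CUBIC))
E
```

```text
axle [ 0.60727068 -0.28695663  0.088     ]
(444, 388) r 0.02721147334773377 deg 59.14607197704445
(385, 235) r 0.016838498235955634 deg 57.74347007828331
(490, 325) r 0.02308989324967589 deg 47.682594050825436
(340, 318) r 0.018544035178589283 deg 27.592516803110314
(445, 262) r 0.013118431425278835 deg 50.10925545496494
y axis deg 68.09836799301775
[55 56 54 57 58 53 59 52] [166.46431 165.43805 162.68771 160.17021 153.86913 153.22543 146.364
 140.11131]
knob [ 0.59682607 -0.07608739  0.128     ]
[array([ 0.59692678, -0.07655557,  0.128     ])]
```

View pics/ov.png

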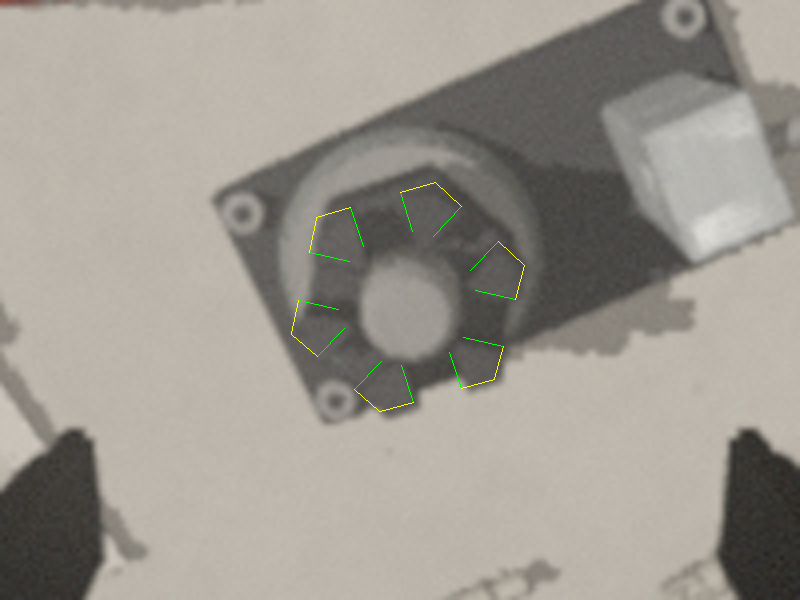

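View pics/kn.png

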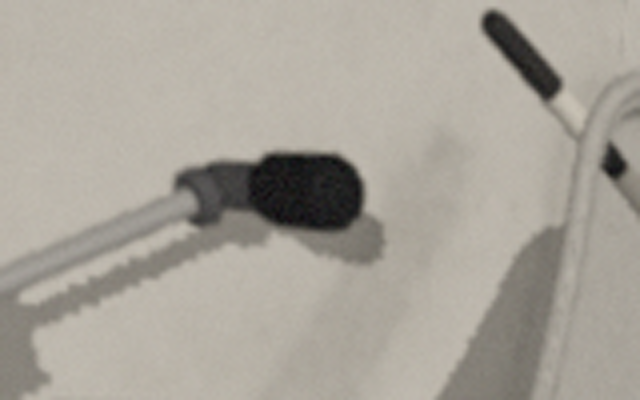

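The overlay fits: flats at 55° (mod 60), axle at (0.6073, -0.2870), pin line at 92.9°. So a slot lines up after 0.386 + 1.047 = 1.433 rad of turning, and only that one lies 0.3–0.8 rad past tight. I'll move in to grip.

{"method": "step_arm", "body": {
  "commands": [
    [-0.0126,0.004,0.15,0.153,0],
    [-0.0126,0.004,0.3,0.153,0],
    [-0.0126,0.004,0.42,0.153,0],
    [-0.0126,0.004,0.42,0.153,0],
    [-0.0126,0.004,0.42,0.153,0]
  ]
}}

```text
time_s: 3.5
tcp_pos: [0.6076, -0.2868, 0.3013]
ee_rot: [[-0.818, 0.575, 0.002], [0.575, 0.818, -0.001], [-0.002, 0.0, -1.0]]
ft_force: [0.8, 0.4, 0.5]
grip_width: 0.0951
grasp_force: 0.0
```

```bash
python3 - <<'E'
from h import *
o=get_obs();R=o['ee_rot'];print(o['time_s'],o['tcp_pos'],np.degrees(np.arctan2(R[1,1],R[0,1])),o['joint_positions'][5])
e=R.T@(np.array([.6073,-.287,.226])-(o['tcp_pos']));print(e/.25)
print('point under tool', o['tcp_pos']+R[:,2]*.171)
E
```

```text
3.5 [ 0.60757022 -0.28684077  0.30127164] 54.90065455066395 -1.497621037275983
[ 0.00104607 -0.00121477  0.3010849 ]
point under tool [ 0.60783911 -0.28697966  0.13027191]
```

{"method": "step_arm", "body": {
  "commands": [
    [0.001,0,0.15,0,0],
    [0.001,0,0.25,0,0],
    [0.001,0,0.3,0,0],
    [0.001,0,0.3,0,0]
  ]
}}

```text
time_s: 4.0
tcp_pos: [0.6072, -0.2871, 0.2253]
ee_rot: [[-0.818, 0.575, 0.0], [0.575, 0.818, -0.0], [-0.0, 0.0, -1.0]]
ft_force: [-0.4, -0.1, 0.1]
grip_width: 0.0953
grasp_force: 0.0
```

{"method": "step_arm", "body": {
  "commands": [
    [0,0,0,0,1],
    [0,0,0,0,1],
    [0,0,0,0,1],
    [0,0,0,0,1],
    [0,0,0,0,1],
    [0,0,0,0,1]
  ],
  "newtons": 35
}}

```text
time_s: 4.75
tcp_pos: [0.6076, -0.2864, 0.2249]
ee_rot: [[-0.818, 0.575, 0.001], [0.575, 0.818, 0.001], [-0.001, 0.001, -1.0]]
ft_force: [4.9, 5.2, 0.7]
grip_width: 0.0541
grasp_force: 34.7
```

```bash
cat > s.py <<'E'
from h import *
o=get_obs();R=o['ee_rot'];print(o['time_s'],o['tcp_pos'],'ydeg',np.degrees(np.arctan2(R[1,1],R[0,1])),'T',o['ft_torque'],'j6',o['joint_positions'][5],o['joint_torque'][5])
E
python3 s.py
```

```text
4.75 [ 0.60758491 -0.28639034  0.22487492] ydeg 54.8669950349833 T [ 0.74975182 -0.6346753  -0.02550225] j6 -1.4976769572204323 -0.057451589964330196
```

{"method": "step_arm", "body": {
  "commands": [
    [0,0.003,0,0.06,1],
    [0,0.003,0,0.14,1],
    [0,0.003,0,0.22,1],
    [0,0.003,0,0.3,1],
    [0,0.003,0,0.36,1]
  ],
  "newtons": 50
}}

```text
time_s: 5.38
tcp_pos: [0.6082, -0.2857, 0.2249]
ee_rot: [[-0.403, 0.915, 0.002], [0.915, 0.403, 0.0], [-0.0, 0.002, -1.0]]
ft_force: [6.7, 6.7, -0.5]
grip_width: 0.054
grasp_force: 49.6
```

```bash
python3 s.py
```

```text
5.375 [ 0.60819971 -0.28572883  0.22487099] ydeg 23.75601533592267 T [ 0.92795886 -0.83562525  0.18745511] j6 -0.9534108610643464 -0.8109190128743649
```

{"method": "step_arm", "body": {
  "commands": [
    [0,0,0,0.08,1],
    [0,0,0,0.16,1],
    [0,0,0,0.24,1],
    [0,0,0,0.32,1],
    [0,0,0,0.4,1],
    [0,0,0,0.48,1]
  ]
}}

```text
time_s: 6.12
tcp_pos: [0.609, -0.2855, 0.2249]
ee_rot: [[0.3, 0.954, 0.004], [0.954, -0.3, -0.0], [0.001, 0.004, -1.0]]
ft_force: [15.2, 6.7, -4.0]
grip_width: 0.0542
grasp_force: 49.8
```

```bash
python3 s.py
```

```text
6.125 [ 0.60895554 -0.28547393  0.22490409] ydeg -17.483791986999826 T [ 1.1226082  -1.87057001  0.55533067] j6 -0.2333589754940407 -1.0257868096232414
```

{"method": "step_arm", "body": {
  "commands": [
    [0.003,0.003,0,0.05,1],
    [0.004,0.004,0,0.1,1],
    [0.004,0.004,0,0.112,1],
    [0.004,0.004,0,0.112,1],
    [0.004,0.004,0,0.112,1]
  ]
}}

```text
time_s: 6.75
tcp_pos: [0.6096, -0.2855, 0.2249]
ee_rot: [[0.453, 0.892, 0.002], [0.892, -0.453, -0.0], [0.001, 0.002, -1.0]]
ft_force: [7.9, 2.4, -1.2]
grip_width: 0.0542
grasp_force: 49.7
```

```bash
python3 s.py
```

```text
6.75 [ 0.60955308 -0.28552827  0.22487315] ydeg -26.93193773771258 T [ 0.39272079 -0.87680442  0.20228603] j6 -0.06704374424837739 0.20510058850049973
```

Now I'll release, rise and check the alignment from above.

{"method": "step_arm", "body": {
  "commands": [
    [0,0,0,0,0],
    [0,0,0,0,0],
    [0,0,0,0,0],
    [0,0,0,0,0],
    [0,0,-0.2,0,0],
    [0,0,-0.4,0,0],
    [0,0,-0.6,0,0],
    [0,0,-0.72,0,0],
    [0,0,-0.72,0,0],
    [0,0,-0.72,0,0]
  ]
}}

```text
time_s: 8.0
tcp_pos: [0.6085, -0.2858, 0.4037]
ee_rot: [[0.453, 0.891, -0.001], [0.891, -0.453, 0.001], [0.0, -0.001, -1.0]]
ft_force: [-0.6, -0.3, -0.5]
grip_width: 0.095
grasp_force: 0.0
```

```bash
python3 s.py; python3 - <<'E'
from h import *
from math import *
o=get_obs();w=grab_frame('wrist')
A=np.array([.6090,-.2862])
K=np.array([.5968,-.0763])
x=(K-A)/np.linalg.norm(K-A);print(proj(w,[[*A,.088],[*K,.128]],o))
u,v=proj(w,[*A,.08],o)[0].astype(int);x0,y0=max(u-100,0),max(v-75,0)
im=cv2.resize(w['pixels'][y0:y0+150,x0:x0+200,::-1],None,fx=4,fy=4,interpolation=cv2.INTER_CUBIC)
def line(P,Q,c):
    q=(proj(w,[P,Q],o)-[x0,y0]+.4)*4;cv2.line(im,*[tuple(int(z) for z in s) for s in q],c,1)
m=np.array([-x[1],x[0]])
for s in(-1,1): line([*(A-.030*x+s*.0065*m),.08],[*(A-.014*x+s*.0065*m),.08],(0,255,0)); line([*(A+.014*x+s*.0065*m),.08],[*(A+.03*x+s*.0065*m),.08],(0,255,0))
c=[A+70e-3*x-.018*m,A+70e-3*x+.018*m,A+.1*x+.018*m,A+.1*x-.018*m]
for i in range(4): line([*c[i],.087],[*c[(i+1)%4],.087],(0,0,255))
cv2.imwrite('pics/ov2.png',im);print(x0,y0)
E
```

```text
8.0 [ 0.60850497 -0.2858112   0.40369288] ydeg -26.962519111844934 T [-0.07045608  0.1542131   0.0053828 ] j6 -0.0667453736046976 0.0005166976188775152
[[323.4777038  190.57073738]
 [202.41333      1.46911366]]
223 113
```

View pics/ov2.png

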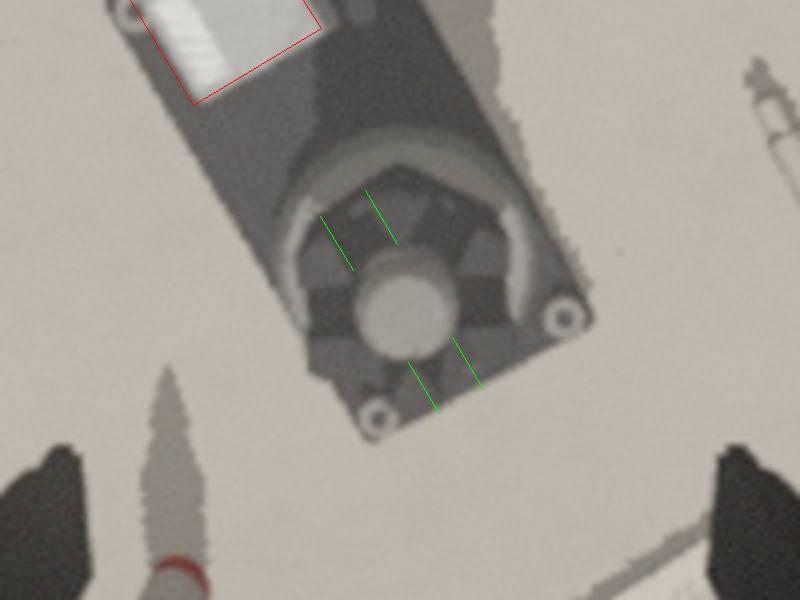

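The nut slot lies on the pin line to within about a degree, and the overlay matches the block and the slots. Next is the knob.

{"method": "step_arm", "body": {
  "commands": [
    [0.2,-0.12,0,-0.1,0],
    [0.45,-0.26,0,-0.2,0],
    [0.7256,-0.421,0,-0.3,0],
    [0.7256,-0.421,0.1,-0.351,0],
    [0.7256,-0.421,0.1,-0.351,0],
    [0.7256,-0.421,0.1,-0.351,0],
    [0.7256,-0.421,0.1,-0.351,0]
  ]
}}

```text
time_s: 8.93
tcp_pos: [0.5973, -0.0776, 0.38]
ee_rot: [[-0.054, 0.999, 0.0], [0.999, 0.054, -0.0], [-0.0, 0.0, -1.0]]
ft_force: [0.5, 0.6, 0.4]
grip_width: 0.0952
grasp_force: 0.0
```

```bash
python3 s.py; python3 - <<'E'
from h import *
o=get_obs();w=grab_frame('wrist')
u,v=proj(w,[.5968,-.0763,.128],o)[0];print(u,v);x0,y0=int(u)-60,max(int(v)-60,0);print(x0,y0)
im=cv2.resize(w['pixels'][y0:y0+120,x0:x0+160,::-1],None,fx=4,fy=4,interpolation=cv2.INTER_CUBIC)
t=np.linspace(0,2*np.pi,40)
for z in(.128,.094):
    q=(proj(w,np.c_[.5968+.01*np.cos(t),-.0763+.01*np.sin(t),0*t+z],o)-[x0,y0]+.4)*4
    cv2.polylines(im,[q.astype(np.int32)],True,(0,255,0),1)
cv2.imwrite('pics/k2.png',im)
E
```

```text
8.925 [ 0.59732428 -0.07761751  0.37995767] ydeg 3.08945955088231 T [-0.1130283   0.0903688   0.03373262] j6 -0.2927757589777677 0.006221212679520249
321.6919543905658 208.7101243646422
261 148
```

View pics/k2.png

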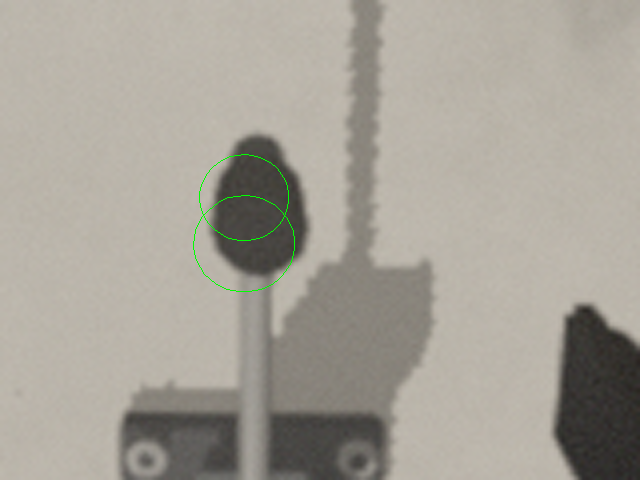

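{"method": "step_arm", "body": {
  "commands": [
    [0.0166,0.0117,0.15,0,0],
    [0.0166,0.0117,0.3,0,0],
    [0.0166,0.0117,0.39,0,0],
    [0.0166,0.0117,0.39,0,0],
    [0.0166,0.0117,0.39,0,0]
  ]
}}

```text
time_s: 9.6
tcp_pos: [0.6001, -0.0726, 0.2833]
ee_rot: [[-0.055, 0.998, 0.001], [0.998, 0.055, -0.0], [-0.0, 0.001, -1.0]]
ft_force: [-0.0, -0.1, 0.2]
grip_width: 0.095
grasp_force: 0.0
```

{"method": "step_arm", "body": {
  "commands": [
    [0,0,0,0,1],
    [0,0,0,0,1],
    [0,0,0,0,1],
    [0,0,0,0,1],
    [0,0,0,0,1],
    [0,0,0,0,1],
    [0,0,0,0,1],
    [0,0,0,0,1]
  ],
  "newtons": 25
}}

```text
time_s: 10.6
tcp_pos: [0.5999, -0.0721, 0.2822]
ee_rot: [[-0.056, 0.998, 0.0], [0.998, 0.056, 0.0], [0.0, 0.0, -1.0]]
ft_force: [-0.1, 0.5, -0.2]
grip_width: 0.0207
grasp_force: 0.0
```

```bash
python3 s.py
```

```text
10.6 [ 0.59985042 -0.07214717  0.28218734] ydeg 3.2076234349950306 T [-0.0724601   0.03972176  0.01989806] j6 -0.28510486591345535 7.638199576831539e-05
```

{"method": "step_arm", "body": {
  "commands": [
    [0,0,0,0,1],
    [0,0,0,0,1],
    [-0.03,0,0,0,1],
    [-0.06,0,0,0,1],
    [-0.09,0,0,0,1],
    [-0.12,-0.001,0,0,1],
    [-0.15,-0.001,0,0,1]
  ]
}}

```text
time_s: 11.48
tcp_pos: [0.6016, -0.1102, 0.2822]
ee_rot: [[-0.056, 0.998, -0.001], [0.998, 0.056, 0.0], [0.0, -0.0, -1.0]]
ft_force: [-4.3, 2.7, 2.0]
grip_width: 0.0192
grasp_force: 25.0
```

```bash
python3 s.py
```

```text
11.475 [ 0.60155905 -0.1102089   0.28217123] ydeg 3.1983881754368517 T [0.22518353 0.79219103 0.01136128] j6 -0.3450255522942439 0.14645169954746962
```

{"method": "step_arm", "body": {
  "commands": [
    [-0.02,-0.002,0,0,1],
    [-0.04,-0.003,0,0,1],
    [-0.06,-0.004,0,0,1],
    [-0.08,-0.005,0,0,1],
    [-0.1,-0.005,0,0,1],
    [-0.1,-0.005,0,0,1]
  ]
}}

```text
time_s: 12.22
tcp_pos: [0.6022, -0.1352, 0.2823]
ee_rot: [[-0.056, 0.998, 0.001], [0.998, 0.056, -0.001], [-0.001, 0.001, -1.0]]
ft_force: [6.2, -1.1, -3.6]
grip_width: 0.0194
grasp_force: 25.0
```

Past the tooth depth with no resistance; on to home.

{"method": "step_arm", "body": {
  "commands": [
    [-0.03,0.002,0,0,1],
    [-0.06,0.002,0,0,1],
    [-0.09,0.002,0,0,1],
    [-0.12,0.002,0,0,1],
    [-0.14,0.002,0,0,1],
    [-0.145,0.002,0,0,1],
    [-0.145,0.002,0,0,1]
  ]
}}

```text
time_s: 13.1
tcp_pos: [0.6042, -0.1711, 0.2822]
ee_rot: [[-0.056, 0.998, -0.0], [0.998, 0.056, -0.0], [-0.0, -0.0, -1.0]]
ft_force: [-2.2, -2.2, 0.4]
grip_width: 0.0195
grasp_force: 25.0
```

```bash
python3 s.py
```

```text
13.1 [ 0.60419385 -0.17105617  0.2821947 ] ydeg 3.212734253502986 T [-0.40917229  0.35700996  0.05094452] j6 -0.43660336649943216 -0.01976304512936622
```

{"method": "step_arm", "body": {
  "commands": [
    [-0.006,0,0,0,1],
    [-0.012,0,0,0,1],
    [-0.016,0,0,0,1],
    [-0.016,0,0,0,1]
  ]
}}

```text
time_s: 13.6
tcp_pos: [0.6044, -0.1723, 0.2822]
ee_rot: [[-0.056, 0.998, -0.002], [0.998, 0.056, 0.005], [0.005, -0.002, -1.0]]
ft_force: [-1.1, 21.0, 4.6]
grip_width: 0.0196
grasp_force: 25.0
```

```bash
python3 s.py
```

```text
13.6 [ 0.60444641 -0.17225252  0.28219885] ydeg 3.2219142787984345 T [ 3.30492938  0.22987078 -0.01981277] j6 -0.4424412409428146 -0.011136239336337894
```

{"method": "step_arm", "body": {
  "commands": [
    [0.008,0,0,0,1],
    [0.008,0,0,0,0.75],
    [0.008,0,0,0,0.5],
    [0.008,0,0,0,0.3],
    [0.008,0,0,0,0.3],
    [0.008,0,0,0,0.3],
    [0.008,0,-0.15,0,0.3],
    [0.008,0,-0.35,0,0.3],
    [0.05,0,-0.5,0,0.3],
    [0.2,0,-0.5,0,0.3],
    [0.2,0,-0.5,0,0.3]
  ]
}}

```text
time_s: 14.98
tcp_pos: [0.6015, -0.1232, 0.4078]
ee_rot: [[-0.058, 0.998, 0.001], [0.998, 0.058, 0.0], [0.0, 0.001, -1.0]]
ft_force: [0.6, -0.3, 1.0]
grip_width: 0.0667
grasp_force: 0.0
```

```bash
python3 s.py; python3 - <<'E'
from h import *
o=get_obs();w=grab_frame('wrist')
im=w['pixels'][:,:,::-1];cv2.imwrite('pics/fin.png',im[80:380,150:500].repeat(2,0).repeat(2,1)[:600,:700])
E
```

```text
14.975 [ 0.60151161 -0.12317531  0.40782472] ydeg 3.32594945109534 T [-0.04804663  0.05465519 -0.01105777] j6 -0.36776428117515825 0.39120624773204327
```

View pics/fin.png

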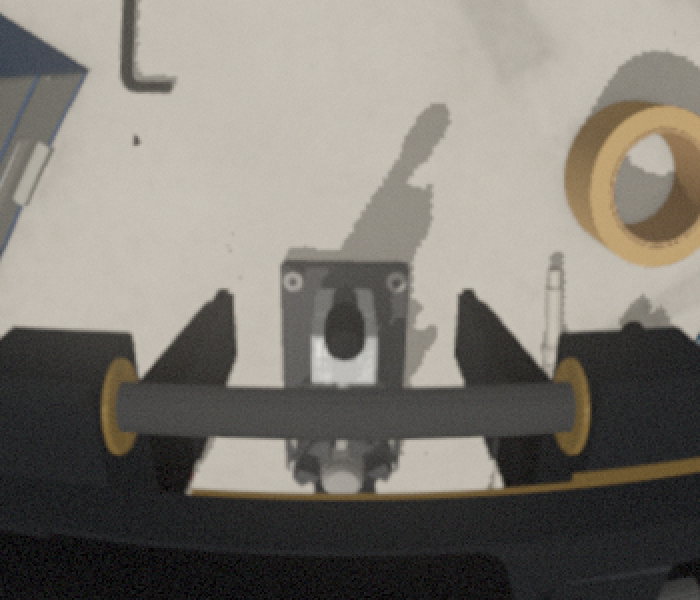

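The knob now sits against the guide block at (345,325), with the pin running through to the axle at (342,465). It is home.

```bash
python3 -c "
from rig import *
print(hand_in())"
```

```text
the job is handed in; nothing more can be done
None
```

The castle nut is tightened and turned on to the first slot past tight. The locking pin is fully home and let go, nothing else on the bench was touched, and the job was handed in at about 15 s of the 51 s allowed.

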